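# Hang the amber goblet in its lane of the glass rack

## Task

Put the clean amber goblet from the steel tray away in the glass rack: hang it by its foot in the lane that already holds the amber goblet. Enter at the open front with the stem between the two prongs, then slide it back along the channel until it hangs no more than a finger's width in front of the amber goblet there. Be gentle, do not knock the hanging goblets about and keep the goblet upside down throughout; let it hang free when you are done.

Things in the scene. Friction and masses are not known exactly. Their poses are not given: they have to be found in the camera images.
- goblet: the amber glass goblet to be hung, standing on the steel tray; rim down, foot up, 149 mm tall: bowl up to 72 mm across (rim 66) from 0 to 80 mm, stem 10 mm thick from 80 to 143 mm, flat round foot 68 mm across from 143 to 149 mm. About 180 g. Origin at the centre of the rim (lowest), z towards the foot.
- goblet_foot (a point): centre of that goblet's foot (half-way through its thickness), 146 mm above the rim. The foot can be gripped across its 68 mm diameter from above; nothing else is within 40 mm of the foot at that height.
- glass_rack: fixed steel glass rack, 220 mm wide, 240 mm long, 217 mm high: two parallel lanes over a black drip tray. Origin on the counter under the middle of the channels' front edge; x points back along the lanes (open front to closed end), y left, z up. Lane centre lines at y = +55 and -55 mm. Hung goblets rest with the foot's underside at z = 200 mm, rim at 57 mm, foot centre at 203 mm.
- left_mouth (a point): middle of the left lane's two flat loading prongs, at their top (rack x = -40, y = 55, z = 200 mm). Prongs: from the channel out to x = -80 mm, 8 mm wide, gap 26 mm for the stem, outer edges 42 mm apart, tips splayed. Free above and to the sides, so a hand holding the foot by its left and right edges can set it down, centred on this point. Axes as the rack's.
- right_mouth (a point): the same point of the right lane (rack x = -40, y = -55, z = 200 mm).
- left_channel (a point): front edge of the left lane's closed channel (rack x = 0, y = 55, z = 200 mm), 155 mm long with a wall at its far end. Bottom strips flush with the prongs, same 26 mm slot; top strips 214 to 217 mm high cover the foot's edges, leaving a slot 54 mm wide above it: fingers gripping the foot's sides cannot go in, shut fingertips pushing the foot's edge from the front can.
- right_channel (a point): the same point of the right lane (rack x = 0, y = -55, z = 200 mm).
- hung_amber: loose amber goblet of the same kind, hanging near the closed end of one lane (left or right varies), its axis 108 to 118 mm behind the channel's front edge. Origin at the centre of its rim. Two goblets in a lane touch when their axes are 72 mm apart.
- hung_green: loose green goblet of the same size, hanging near the closed end of the other lane. Origin at the centre of its rim. Leave it alone.
- cup_esp: brown espresso cup, 64x87 mm and 50 mm high, standing on the far half of the tray; origin under it. Leave it alone.
Mind the look-alikes: they are no part of the job. Leave any red or yellow look-alike of the hung_amber alone.

How it is judged:
By the outcome, as a careful person would: the job done as asked, in the order asked, and still so for the second after the job is handed in, with the robot touching nothing.
It also fails if it takes over 61 s, if anything falls off the work surface, if the arm or the gripper's body presses on something with over 40 N, if the wrist force passes 120 N, or if a joint passes its speed limit or range.

## Robot

A 6-joint arm with a two-finger parallel gripper is mounted at the origin on a cart in front of the work surface, level with it; the furniture and walls round the work are solid. World frame = base frame: x ahead of the robot, y to its left, z up, the work surface at z = 0. Lengths are in m, angles in rad, forces in N, time in s.
With the tool pointing down it reaches from about 0.25 to 0.775 m from the base axis. Payload 4 kg.
Tool frame: the origin (TCP) lies on the centre line of the jaws, within the pads' length; the fingertips stand 22 mm ahead of it and the grasp point (between the pads) lies 3 mm ahead of it; z points along the fingers, y is the direction in which the jaws open and shut (so a half turn about z gives the same grasp; the last joint's range is limited). The gripper opens to 94 mm and grips with 3 to 60 N. Pads are 16 mm wide; open, the fingers measure 119 mm over their backs; the gripper's body (75 mm by 177 mm) begins 78 mm behind the grasp point.
Start: joints at [1.099, 0.087, 1.371, -0, 1.684, -0.103], TCP at [0.198, 0.513, 0.228] pointing down, gripper open.
Joint ranges: [-3.1, 3.1], [-0.76, 2.03], [0.27, 2.55], [-1.08, 4.22], [0.17, 2.65], [-2.57, 2.57]. Speed limits (rad/s): [2.79, 2.79, 3.14, 3.14, 3.14, 3.14].

## Interface

Orientations are given as [roll, pitch, yaw] about the fixed x, y, z axes, in that order (R = Rz(yaw) Ry(pitch) Rx(roll)).
In Python, from bench import robot gives the robot as it stands. The module is installed in compiled form; this text tells all that it offers.
- The arm moves only by the shell command python3 -m inch 'ROWS'. ROWS is JSON, a list of rows, each an object with "linear": the shift along the world's x, y, z scaled (see below), a list of three; "twist": the turn about the world's z scaled (see below); "gripper": the opening, from 0 (shut) to 1 (fully open). In form: [{"linear": [x, y, z], "twist": twist, "gripper": gripper}, ...]. A call has 1 to 10 rows; each row is the pose to reach, as a shift and turn from the pose commanded when the call began; what a row does not reach only later rows make up. The controller multiplies each number of a shift by 0.1 m and each number of a turn by 60 degrees. A row lasts 1/12 s, in which the tool goes at most 41.7 mm and 7.16 degrees, less where a joint would pass 70% of its speed; a pose out of reach is approached as far as the arm can. A call with a number of a shift or a turn outside -1 to 1 is refused whole. A call with a gripper value outside its range is refused whole. The fingers move at their own pace and stop on an object; the grip force is fixed at half the most. Time passes only in rows, so rows that repeat a pose let the fingers close. It gives the time, the measured TCP pose, the force and the opening at its end, in the units of the state.
- robot.get_obs(): the state, without advancing time (a new reading comes with each control period).
- robot.snapshot(name): name is "scene" or "side" or "wrist"; returns a dict with "image" (480x640x3 uint8, red, green, blue), "depth" (480x640 float32, m along the optical axis (not along the pixel's ray), 0 where there is no reading), "mtx" (3x3 intrinsics, pixels), "k1" (the pictures are not rectified: a ray, as slopes to the right and down, at radius r is drawn at 1 + k1 r^2 times it, then the intrinsics apply), "rvec" (rotation vector, rad) and "tvec" (3), from world to camera coordinates, as OpenCV has them; the wrist camera has in their place "hand_eye" (4x4, takes a point from camera to tool coordinates, whose origin is the TCP and whose axes are the flange's). Camera axes: x right, y down, z forward; pixel columns grow to the right and rows downward; lengths in m; the calibration is good to about 2 mm. A picture is of the moment at which its call begins: read the wrist's pose just before it.
- robot.close_job(): hands the job in, once; it reports no verdict.
The state is a dict: "time": time; "joint_positions": joint angles; "qvel": joint speeds; "joint_torque": joint torques, N m; "tool_pos": TCP position; "ee_rot": TCP orientation; "wrist_force": force on the tool from outside, world axes, zero at the start; "wrist_torque": the same for the moment, N m; "width": finger opening in m.
Only numpy, scipy, OpenCV 4.12 (cv2) and the standard library are available. Lean on these libraries where they do the work, as an engineer would, in place of code of your own. Each camera call takes 0.05 s, during which the arm holds its last target.

## Working session

There is one attempt and no reset: what is moved stays moved. The work goes in short steps, Python scripts to look and compute and a shell command to move; the robot and the scene stay as the last step left them, time stands still between calls to the robot, and variables do not carry over. Pictures are saved under pics/ and viewed, and the job is handed in when it is done.

```bash
mkdir -p pics; cat > h.py <<'E'
import numpy as np,cv2
from bench import robot
def save(s,n,crop=None,f=1):
    im=s["image"][:,:,::-1]
    if crop: a,b,c,d=crop; im=im[b:d,a:c]
    cv2.imwrite(f"pics/{n}.png",cv2.resize(im,None,fx=f,fy=f,interpolation=cv2.INTER_CUBIC))
def ext(s,obs=None):
    if "rvec" in s:
        R=cv2.Rodrigues(np.array(s["rvec"],float))[0]; t=np.array(s["tvec"],float).ravel(); return R,t
    from scipy.spatial.transform import Rotation as Ro
    T=np.eye(4);T[:3,:3]=Ro.from_euler('xyz',obs["ee_rot"]).as_matrix();T[:3,3]=obs["tool_pos"]
    M=np.linalg.inv(T@np.array(s["hand_eye"])); return M[:3,:3],M[:3,3]
def ray(s,u,v,obs=None):
    K=np.array(s["mtx"]);p=cv2.undistortPoints(np.array([[[u,v]]],float),K,np.array([s["k1"],0,0,0,0.]))[0,0]
    R,t=ext(s,obs); return -R.T@t, R.T@np.array([p[0],p[1],1.])
def atz(s,u,v,z,obs=None):
    c,d=ray(s,u,v,obs); return c+d*(z-c[2])/d[2]
def dep(s,u,v,obs=None):
    c,d=ray(s,u,v,obs); return c+d*float(s["depth"][int(v),int(u)])
def proj(s,P,obs=None):
    R,t=ext(s,obs); return cv2.projectPoints(np.array(P,float).reshape(-1,1,3),cv2.Rodrigues(R)[0],t,np.array(s["mtx"]),np.array([s["k1"],0,0,0,0.]))[0].reshape(-1,2)
def cloud(s,obs=None):
    h,w=s["depth"].shape;K=np.array(s["mtx"])
    uv=np.stack(np.meshgrid(np.arange(w),np.arange(h)),-1).reshape(-1,1,2).astype(float)
    p=cv2.undistortPoints(uv,K,np.array([s["k1"],0,0,0,0.])).reshape(-1,2)
    d=s["depth"].reshape(-1,1);R,t=ext(s,obs)
    X=(np.c_[p,np.ones(len(p))]*d-t)@R
    X[d[:,0]==0]=np.nan
    return X.reshape(h,w,3)
E
python3 - <<'E'
from h import *
import pickle
o=robot.get_obs();print(o)
S={n:robot.snapshot(n) for n in("scene","side","wrist")}
pickle.dump((o,S),open("s0.pkl","wb"))
for n in S: save(S[n],n+"0"); print(n,ext(S[n],o)[0][2],ray(S[n],320,240,o)[0])
E
```

```text
{'time': 0.0, 'joint_positions': array([ 1.09888654e+00,  8.79513377e-02,  1.37221811e+00, -5.24224892e-05,
        1.68359975e+00, -1.03075665e-01]), 'qvel': array([ 0.00078681, -0.0004847 , -0.0009339 , -0.00049701, -0.00014906,
       -0.00039727]), 'joint_torque': array([ 2.65589633e-04, -3.40188539e+01, -3.02425790e+01,  7.17653031e-02,
        3.30992206e-02, -1.61484404e-04]), 'tool_pos': array([0.19807313, 0.51256715, 0.22632447]), 'ee_rot': array([-3.13942231e+00, -1.72125019e-04,  2.77275250e+00]), 'wrist_force': array([1.40352128, 0.02063583, 0.70116837]), 'wrist_torque': array([ 0.02700497,  0.02962299, -0.00545059]), 'width': 0.0940866479512918}
scene [ 0.41780937 -0.4407166  -0.79448361] [0.1904693  0.43673832 0.866187  ]
side [ 0.37379876  0.82986161 -0.41425137] [ 0.20520745 -0.74052829  0.53541886]
wrist [ 0.24694832 -0.09806583 -0.96405374] [0.12755073 0.5399627  0.3830382 ]
```

View pics/scene0.png

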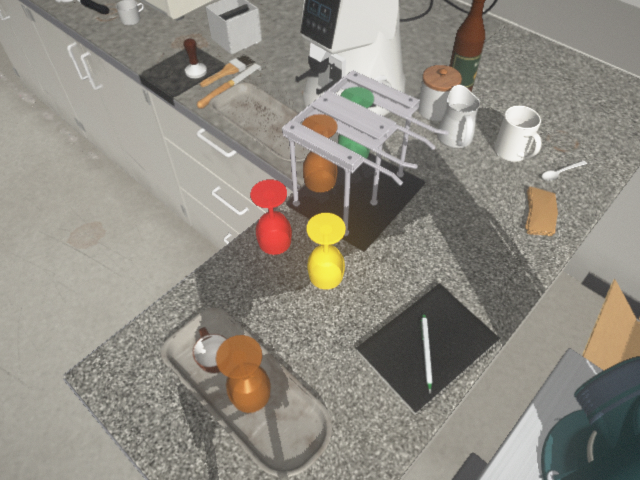

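View pics/side0.png

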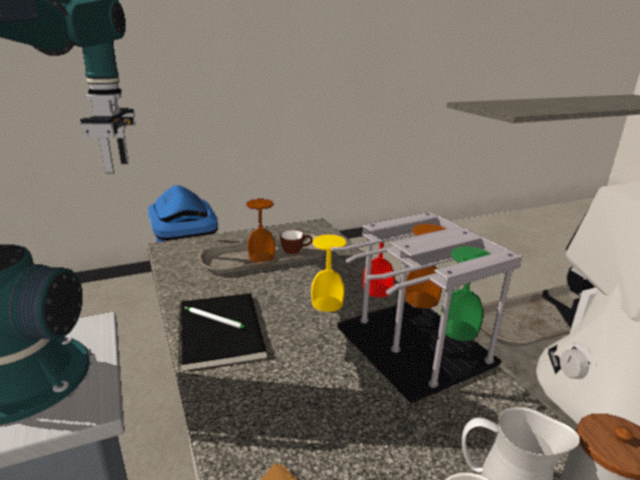

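View pics/wrist0.png

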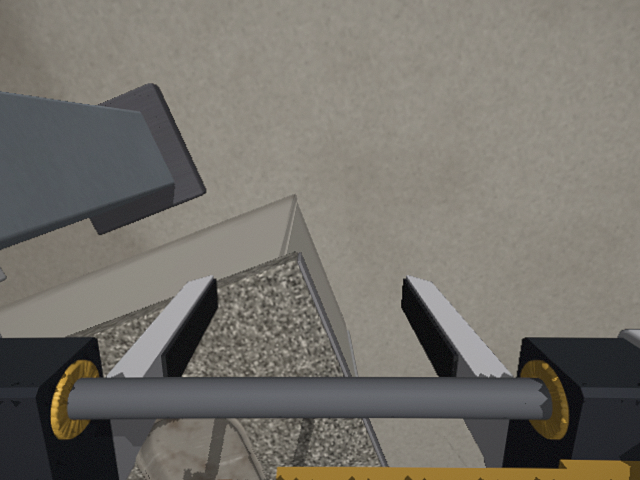

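The scene view shows the amber goblet on the tray (foot at 240,352), with the red (269,193) and yellow (326,228) look-alikes standing free. In the rack, amber (320,125) and green (357,98) are hanging. The tray one fits: it is amber and the only goblet on the steel tray. Next I'll crop in to confirm it and measure.

```bash
python3 - <<'E'
from h import *
import pickle
o,S=pickle.load(open("s0.pkl","rb"))
s=S["scene"]; save(s,"c_gob",(150,290,350,480),3); save(s,"c_rack",(260,60,460,210),4)
for n in("scene","side"):
    s=S[n];C=cloud(s);h=cv2.cvtColor(s["image"],cv2.COLOR_RGB2HSV)
    H,Sa,V=[h[...,i].astype(int) for i in range(3)]
    for nm,m in dict(amber=(H>=6)&(H<=17)&(Sa>170),red=((H<5)|(H>175))&(Sa>180),yel=(H>24)&(H<32)&(Sa>180),green=(H>50)&(H<80)&(Sa>150)).items():
        k,l,st,ce=cv2.connectedComponentsWithStats(m.astype(np.uint8))
        for i in range(1,k):
            if st[i,4]<80: continue
            P=C[l==i];P=P[~np.isnan(P[:,0])]
            if len(P)<50 : continue
            zt=np.percentile(P[:,2],98);T=P[abs(P[:,2]-zt)<.006]
            print(n,nm,st[i],"z",np.percentile(P[:,2],[2,98]).round(3),"top",len(T),T.mean(0).round(4),((T.min(0)+T.max(0))/2).round(4),np.ptp(T,0).round(3))
E
```

```text
scene amber [234 362  21  27 157] z [0.075 0.153] top 117 [0.4818 0.293  0.1509] [0.4834 0.2916 0.1504] [0.024 0.028 0.006]
scene red [261 214  28  40 595] z [0.009 0.082] top 70 [0.6967 0.0315 0.079 ] [0.697  0.0321 0.0809] [0.026 0.028 0.011]
side amber [247 199  28  63 973] z [0.009 0.153] top 190 [0.5035 0.272  0.1522] [0.5034 0.2752 0.1517] [0.059 0.06  0.005]
side amber [413 224  31  11 212] z [0.206 0.208] top 212 [ 0.7087 -0.1086  0.2074] [ 0.7112 -0.1063  0.2072] [0.065 0.039 0.004]
side amber [281 239  22  15 157] z [0.011 0.047] top 30 [0.5805 0.2585 0.0447] [0.5848 0.2629 0.0451] [0.052 0.025 0.007]
side amber [407 267  28  13 175] z [0.107 0.135] top 64 [ 0.7079 -0.1319  0.1323] [ 0.7093 -0.132   0.1328] [0.03  0.013 0.007]
side amber [405 281  36  29 755] z [0.058 0.112] top 73 [ 0.6999 -0.1452  0.1102] [ 0.7006 -0.1442  0.1113] [0.031 0.019 0.009]
side amber [577 423  63  57 526] z [0.094 0.104] top 410 [ 0.6636 -0.5382  0.1009] [ 0.6671 -0.5302  0.1012] [0.025 0.076 0.007]
side amber [613 425  24  25 324] z [0.104 0.121] top 186 [ 0.6981 -0.5303  0.1178] [ 0.6997 -0.5297  0.1182] [0.02  0.019 0.007]
side red [371 253  22  21 283] z [0.058 0.091] top 16 [0.7022 0.0262 0.0899] [0.7034 0.0265 0.0903] [0.009 0.007 0.011]
side red [369 277  25  20 355] z [0.003 0.047] top 57 [ 0.6982 -0.0016  0.0443] [0.6991 0.001  0.0451] [0.05  0.02  0.008]
side yel [313 235  32  14 303] z [0.148 0.151] top 300 [0.5693 0.0168 0.1501] [0.5703 0.0191 0.1491] [0.062 0.058 0.006]
side green [453 248  35  13 197] z [0.206 0.209] top 197 [ 0.7092 -0.2227  0.2075] [ 0.7126 -0.2202  0.2073] [0.062 0.037 0.004]
side green [ 446  284   37   57 1260] z [0.063 0.14 ] top 99 [ 0.7112 -0.2333  0.1375] [ 0.7118 -0.2316  0.1394] [0.024 0.022 0.011]
```

View pics/c_gob.png

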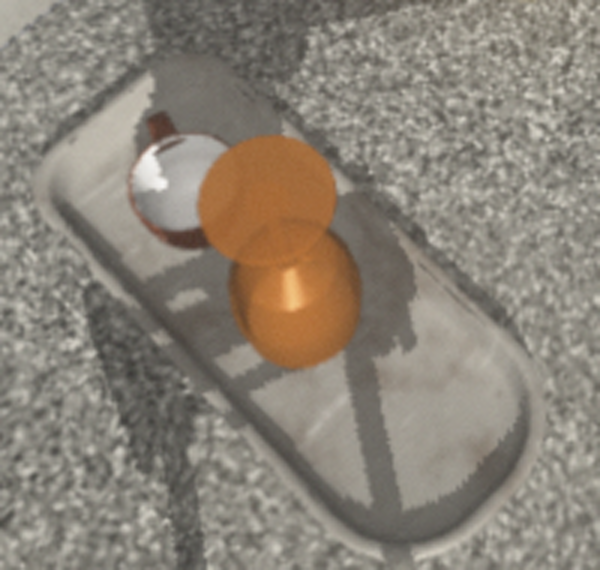

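View pics/c_rack.png

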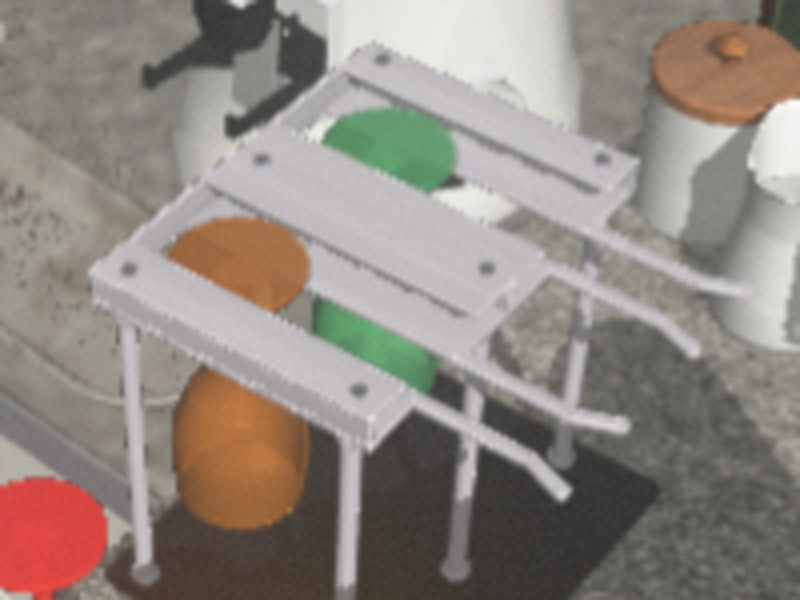

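```bash
python3 - <<'E'
from h import *
import pickle
o,S=pickle.load(open("s0.pkl","rb"))
for n in("scene","side"):
    s=S[n];C=cloud(s)
    m=(abs(C[...,2]-.217)<.008)&(C[...,0]>.5)&(C[...,0]<.9)&(C[...,1]>-.4)&(C[...,1]<.05)
    P=C[m];print(n,len(P),np.median(P[:,2]),np.percentile(P[:,2],[5,95]))
    r=cv2.minAreaRect(P[:,:2].astype(np.float32));print(r,cv2.boxPoints(r).round(4).tolist())
s=S["scene"]
# rack top plate corners, from crop (x4, off 260,60)
for nm,u,v in[("frontleft",367,440),("frontright",607,200),("frontright2",638,162),("backright",375,42),("backleft",92,272),("hole FL",360,390),("hole BL",129,270),("hole BM",262,160),("hole FM",487,269),("hole BR",383,60),("hole FR",602,160)]:
    print(nm,atz(s,260+u/4,60+v/4,.217).round(4))
# prong tips
for nm,u,v in[("Ltip outer",562,492),("Ltip inner",622,425),("Lroot outer",420,398),("Lroot inner",465,358),("Rtip1",693,350),("Rtip2",738,290)]:
    print(nm,atz(s,260+u/4,60+v/4,.200).round(4))
# foot outline fits
for n,box in(("scene",(210,325,270,380)),("side",(240,190,285,215)),("scene",(300,110,340,140)),("side",(408,220,448,236))):
    s=S[n];h=cv2.cvtColor(s["image"],cv2.COLOR_RGB2HSV);a,b,c,d=box
    m=((h[...,0]>=5)&(h[...,0]<=18)&(h[...,1]>130))[b:d,a:c]
    ys,xs=np.nonzero(m);z=.152 if box[0] in(210,240) else .206
    Q=np.array([atz(s,x+a,y+b,z) for x,y in zip(xs,ys)])
    print(n,box,len(Q),"extents x",Q[:,0].min().round(4),Q[:,0].max().round(4),"y",Q[:,1].min().round(4),Q[:,1].max().round(4),cv2.minEnclosingCircle(Q[:,:2].astype(np.float32)))
E
```

```text
scene 4254 0.21724454363951068 [0.21211756 0.21977478]
((0.7146396636962891, -0.22934147715568542), (0.24134381115436554, 0.3921011984348297), 31.659381866455078) [[0.5090000033378601, -0.1257999986410141], [0.7148000001907349, -0.4596000015735626], [0.9203000068664551, -0.3328999876976013], [0.7145000100135803, 0.0008999999845400453]]
side 3911 0.2182637156711117 [0.21116516 0.21985126]
((0.72406005859375, -0.23392435908317566), (0.23393777012825012, 0.3448549807071686), 4.806262493133545) [[0.5931000113487244, -0.07190000265836716], [0.6219000220298767, -0.4154999852180481], [0.8550999760627747, -0.39590001106262207], [0.826200008392334, -0.052299998700618744]]
frontleft [ 0.5862 -0.063   0.217 ]
frontright [ 0.6044 -0.2575  0.217 ]
frontright2 [ 0.6102 -0.29    0.217 ]
backright [ 0.7649 -0.2787  0.217 ]
backleft [ 0.7483 -0.0603  0.217 ]
hole FL [ 0.6079 -0.0839  0.217 ]
hole BL [ 0.7367 -0.0725  0.217 ]
hole BM [ 0.7444 -0.1712  0.217 ]
hole FM [ 0.616  -0.1819  0.217 ]
hole BR [ 0.7522 -0.2699  0.217 ]
hole FR [ 0.6238 -0.2797  0.217 ]
Ltip outer [ 0.5149 -0.1083  0.2   ]
Ltip inner [ 0.5198 -0.1577  0.2   ]
Lroot outer [ 0.5959 -0.1114  0.2   ]
Lroot inner [ 0.5971 -0.1446  0.2   ]
Rtip1 [ 0.5242 -0.2176  0.2   ]
Rtip2 [ 0.532  -0.2646  0.2   ]
scene (210, 325, 270, 380) 1729 extents x 0.45 0.5372 y 0.2476 0.3139 ((0.49369779229164124, 0.2771173119544983), 0.0437731109559536)
side (240, 190, 285, 215) 220 extents x 0.473 0.536 y 0.2051 0.3063 ((0.49726754426956177, 0.255466103553772), 0.05200771242380142)
scene (300, 110, 340, 140) 479 extents x 0.6784 0.744 y -0.149 -0.1015 ((0.7108647227287292, -0.11703963577747345), 0.03323863819241524)
side (408, 220, 448, 236) 244 extents x 0.6772 0.745 y -0.1241 -0.0829 ((0.7106543183326721, -0.11197452247142792), 0.034757789224386215)
```

The crop confirms it: the amber goblet sits rim down on the steel tray, foot centre near scene pixel (239,357), with the espresso cup behind it. The amber hangs in the left lane. The rack yaw comes out near 4.7° from the plate holes. Now I'll refine the foot centre and check the rack model by projecting it.

```bash
python3 - <<'E'
from h import *
import pickle
o,S=pickle.load(open("s0.pkl","rb"))
s=S["scene"];d=S["side"]
print("foot scene",atz(s,239,356.7,.151))
save(d,"c_gobside",(225,185,300,275),8)
C=cloud(s); print("scene foot depth", np.nanmedian(C[345:360,232:248].reshape(-1,3),0))
yaw=.082;R=np.array([[np.cos(yaw),-np.sin(yaw)],[np.sin(yaw),np.cos(yaw)]])
O=np.array([.6025,-.183])
def w(x,y,z): return [*(O+R@[x,y]),z]
th=np.linspace(0,2*np.pi,40)
for n in S:
  if n=="wrist":continue
  im=S[n]["image"][:,:,::-1].copy();im=cv2.resize(im,None,fx=4,fy=4,interpolation=cv2.INTER_CUBIC)
  def pl(P,c):
    q=(proj(S[n],P)*4+1.5);cv2.polylines(im,[q.round().astype(int)],False,c,1)
  for sg in(1,-1):
    for e in(-21,-13,13,21): pl([w(-80,0,0)] and [w(-.08,.055*sg+e/1e3,.2),w(0,.055*sg+e/1e3,.2)],(255,0,255))
    for e in(-27,27): pl([w(0,.055*sg+e/1e3,.217),w(.155,.055*sg+e/1e3,.217)],(0,0,255))
  pl([w(0,.11,.217),w(0,-.11,.217),w(.155,-.11,.217),w(.155,.11,.217),w(0,.11,.217)],(0,255,255))
  pl([[.5035+.034*np.cos(a),.2755+.034*np.sin(a),.152] for a in th],(255,255,0))
  for x in(.113,): pl([w(x+.034*np.cos(a),.055+.034*np.sin(a),.206) for a in th],(255,255,0))
  a=(280,70,450,200) if n=="scene" else(330,200,530,300)
  cv2.imwrite(f"pics/ov_{n}.png",im[a[1]*4:a[3]*4,a[0]*4:a[2]*4])
  a=(200,320,300,420) if n=="scene" else(225,185,300,275)
  cv2.imwrite(f"pics/ovg_{n}.png",im[a[1]*4:a[3]*4,a[0]*4:a[2]*4])
a=cv2.imread("pics/ovg_scene.png");b=cv2.imread("pics/ovg_side.png")
c=np.zeros((400,700,3),np.uint8);c[:a.shape[0],:400]=a;c[:360,400:700]=b;cv2.imwrite("pics/ovg.png",c)
E
```

```text
foot scene [0.50363937 0.28034795 0.151     ]
scene foot depth [0.50846201 0.27481099 0.15126122]
```

View pics/ov_scene.png

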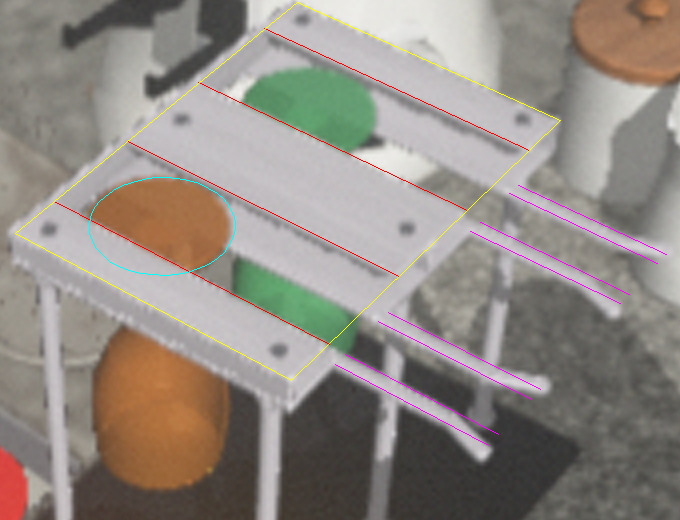

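View pics/ov_side.png

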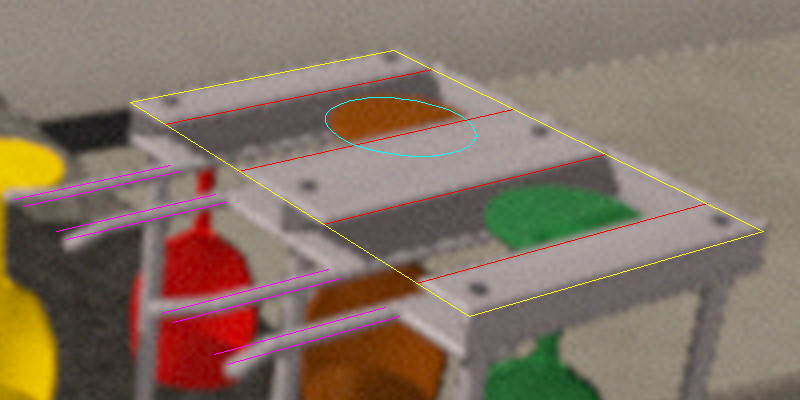

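View pics/ovg.png

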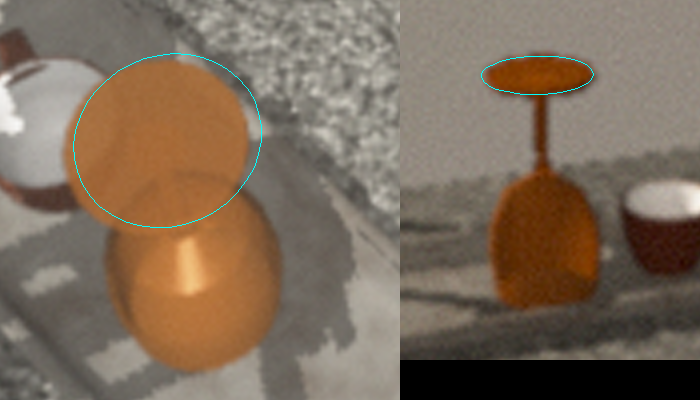

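Rack model (origin (0.6025,-0.183), yaw 4.7°) matches the rack in the scene overlay within about 1–2 mm. In the goblet overlay the foot lies about 2.5 px left of my circle, so I use foot centre (0.5036, 0.2803). Now moving over the goblet, turned to the lane yaw.

```bash
python3 -m inch '[{"linear":[1,-0.75,0.3],"twist":0.43,"gripper":1},{"linear":[1,-0.75,0.3],"twist":0.43,"gripper":1},{"linear":[1,-0.75,0.3],"twist":0.43,"gripper":1},{"linear":[1,-0.75,0.3],"twist":0.43,"gripper":1},{"linear":[1,-0.75,0.3],"twist":0.43,"gripper":1}]'
python3 -m inch '[{"linear":[1,-0.75,0],"twist":0,"gripper":1},{"linear":[1,-0.75,0],"twist":0,"gripper":1},{"linear":[1,-0.75,0],"twist":0,"gripper":1},{"linear":[1,-0.75,0],"twist":0,"gripper":1}]'
python3 -m inch '[{"linear":[1,-0.8,0],"twist":0,"gripper":1},{"linear":[1,-0.8,0],"twist":0,"gripper":1},{"linear":[1,-0.8,0],"twist":0,"gripper":1},{"linear":[1,-0.8,0],"twist":0,"gripper":1},{"linear":[1,-0.8,0],"twist":0,"gripper":1},{"linear":[1,-0.8,0],"twist":0,"gripper":1}]'
python3 - <<'E'
from h import *
o=robot.get_obs();print(o["time"],o["tool_pos"],o["ee_rot"],o["joint_positions"])
s=robot.snapshot("wrist");save(s,"w1")
print(proj(s,[[.5036,.2803,.152]],o))
E
```

```text
time: 0.57
tool_pos: [0.301, 0.4364, 0.2584]
ee_rot: [3.141, 0.002, -3.062]
wrist_force: [0.4, 0.3, -1.2]
width: 0.094
time: 0.9
tool_pos: [0.4024, 0.3594, 0.2562]
ee_rot: [-3.138, 0.001, -3.069]
wrist_force: [-0.5, 0.0, -1.1]
width: 0.094
time: 1.4
tool_pos: [0.4975, 0.2839, 0.2568]
ee_rot: [3.141, -0.002, -3.061]
wrist_force: [-0.7, -0.4, -0.3]
width: 0.0938
1.4 [0.49747748 0.28391303 0.25679476] [ 3.14090405e+00 -1.91509652e-03 -3.06076385e+00] [ 4.18884143e-01  1.35747638e-01  1.25984778e+00  1.30512084e-03
  1.74757541e+00 -1.23251182e+00]
[[304.89132239 252.90890123]]
```

View pics/w1.png

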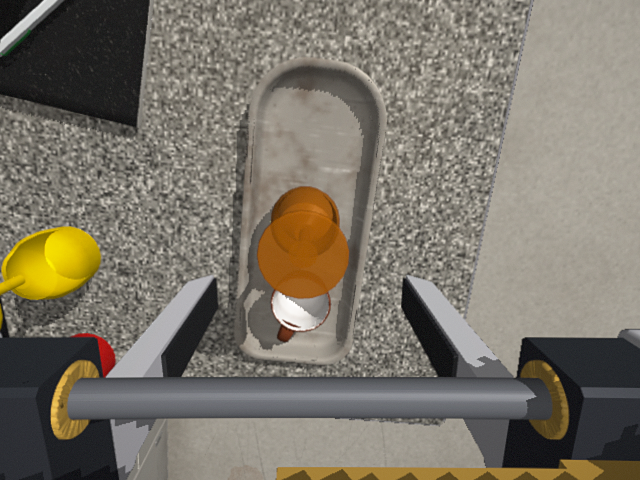

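Wrist view: foot ellipse spans 257–350 by 211–298, centre (303.5,254.5), against the predicted (304.9,252.9). They agree within about 1 mm.

```bash
python3 - <<'E'
from h import *
o=robot.get_obs()
s=robot.snapshot("wrist");print(atz(s,303.5,254.5,.152,o),o["tool_pos"])
E
```

```text
[0.50474396 0.27980961 0.152     ] [0.49712244 0.28431461 0.2572001 ]
```

```bash
python3 -m inch '[{"linear":[0.07,-0.04,0],"twist":0,"gripper":1},{"linear":[0.07,-0.04,-0.3],"twist":0,"gripper":1},{"linear":[0.07,-0.04,-0.6],"twist":0,"gripper":1},{"linear":[0.07,-0.04,-0.6],"twist":0,"gripper":1},{"linear":[0.07,-0.04,-0.6],"twist":0,"gripper":1}]'
python3 -m inch '[{"linear":[0,0,-0.2],"twist":0,"gripper":1},{"linear":[0,0,-0.45],"twist":0,"gripper":1},{"linear":[0,0,-0.45],"twist":0,"gripper":1},{"linear":[0,0,-0.45],"twist":0,"gripper":1}]'
python3 - <<'E'
from h import *
o=robot.get_obs();print(o["time"],o["tool_pos"],o["wrist_force"])
s=robot.snapshot("wrist");save(s,"w2")
s=robot.snapshot("side");save(s,"sd2",(220,150,320,280),5)
E
```

```text
time: 1.92
tool_pos: [0.5038, 0.2791, 0.1958]
ee_rot: [-3.14, -0.004, -3.059]
wrist_force: [0.4, -0.2, -0.0]
width: 0.0938
time: 2.25
tool_pos: [0.5053, 0.2793, 0.1535]
ee_rot: [3.141, 0.0, -3.06]
wrist_force: [0.2, -0.4, 0.5]
width: 0.0938
2.25 [0.50527868 0.27934956 0.15351056] [ 0.19768398 -0.42762168  0.47345904]
```

View pics/w2.png

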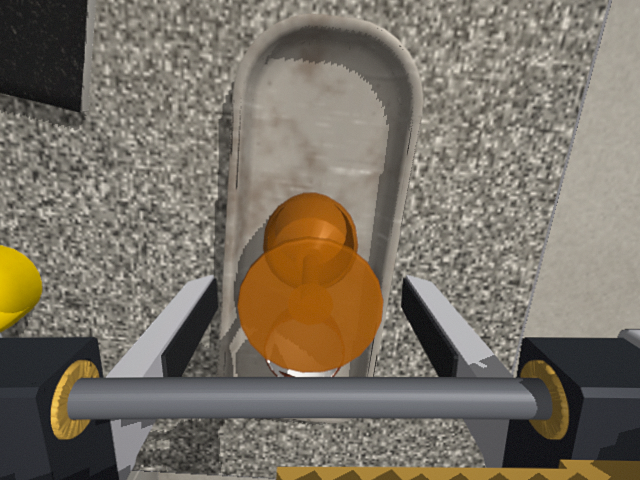

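View pics/sd2.png

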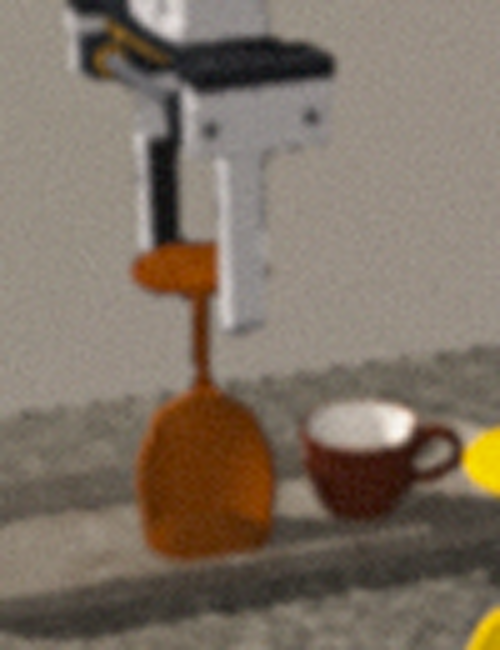

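```bash
python3 - <<'E'
from h import *
o=robot.get_obs()
s=robot.snapshot("wrist");print(atz(s,310.5,304.5,.152,o),o["tool_pos"])
d=robot.snapshot("side")
C=cloud(s,o);print(np.nanmedian(C[285:320,290:330].reshape(-1,3),0))
# tip of near finger, pad width 16: where would it appear
y=np.array([np.sin(o["ee_rot"][2]),-np.cos(o["ee_rot"][2])]);x=np.array([np.cos(o["ee_rot"][2]),np.sin(o["ee_rot"][2])])
p=o["tool_pos"]
for e in(-.008,.008):
    q=p[:2]-y*.0595+x*e; q2=p[:2]-y*.047+x*e
    print((proj(d,[[*q,p[2]-.022],[*q2,p[2]-.022]])-[220,150])*5)
print((proj(d,[[.504,.28,.146],[.504,.28,.11],[.504,.28,.003]])-[220,150])*5)
E
```

```text
[0.50561766 0.27930849 0.152     ] [0.50643501 0.27974444 0.15540305]
[0.50482611 0.27879442 0.15104842]
[[261.65674429 335.83693074]
 [251.29805966 327.07923902]]
[[230.24578523 341.20729036]
 [220.10907123 332.3437185 ]]
[[193.12102671 274.32407333]
 [195.41437006 342.5811812 ]
 [201.91646136 535.28461198]]
```

TCP is centred on the foot within 1–2 mm in all views, and the wrist picture shows the foot (centre 311,305) midway between the finger tips. Gripping now.

```bash
python3 -m inch '[{"linear":[0,0,-0.02],"twist":0,"gripper":1},{"linear":[0,0,-0.02],"twist":0,"gripper":0.7},{"linear":[0,0,-0.02],"twist":0,"gripper":0.7},{"linear":[0,0,-0.02],"twist":0,"gripper":0.65},{"linear":[0,0,-0.02],"twist":0,"gripper":0.6},{"linear":[0,0,-0.02],"twist":0,"gripper":0.6},{"linear":[0,0,-0.02],"twist":0,"gripper":0.6},{"linear":[0,0,-0.02],"twist":0,"gripper":0.6}]'
python3 - <<'E'
from h import *
o=robot.get_obs();print(o["width"],o["tool_pos"],o["wrist_force"],o["wrist_torque"])
E
```

```text
time: 3.12
tool_pos: [0.5053, 0.2791, 0.1505]
ee_rot: [3.141, 0.0, -3.06]
wrist_force: [0.5, 0.2, 0.0]
width: 0.0668
0.06676488338940156 [0.50530007 0.27908875 0.15052785] [0.48968877 0.15746819 0.02594558] [ 0.08096572  0.07824385 -0.00644811]
```

```bash
python3 -m inch '[{"linear":[0,0,0],"twist":0,"gripper":0.4},{"linear":[0,0,0.1],"twist":0,"gripper":0.4},{"linear":[0,0,0.3],"twist":0,"gripper":0.4},{"linear":[0,0,0.5],"twist":0,"gripper":0.4},{"linear":[0,0,0.7],"twist":0,"gripper":0.4},{"linear":[0,0,0.9],"twist":0,"gripper":0.4},{"linear":[0,0,1],"twist":0,"gripper":0.4}]'
python3 -m inch '[{"linear":[0,0,0.2],"twist":0,"gripper":0.4},{"linear":[0,0,0.4],"twist":0,"gripper":0.4},{"linear":[0,0,0.6],"twist":0,"gripper":0.4},{"linear":[0,0,0.8],"twist":0,"gripper":0.4},{"linear":[0,0,0.85],"twist":0,"gripper":0.4},{"linear":[0,0,0.85],"twist":0,"gripper":0.4}]'
python3 - <<'E'
from h import *
o=robot.get_obs();print(o["width"],o["tool_pos"],o["ee_rot"],o["wrist_force"],o["wrist_torque"])
s=robot.snapshot("side");save(s,"sd3",(200,60,440,280),3)
E
```

```text
time: 3.7
tool_pos: [0.5059, 0.2793, 0.2538]
ee_rot: [3.14, 0.004, -3.06]
wrist_force: [0.6, -0.4, -1.8]
width: 0.0669
time: 4.2
tool_pos: [0.5058, 0.2792, 0.3374]
ee_rot: [3.14, 0.003, -3.06]
wrist_force: [-0.2, 0.2, -1.6]
width: 0.0667
0.0667177106247889 [0.50576579 0.27921948 0.33735313] [ 3.14043916  0.00344328 -3.06011422] [-0.15370974  0.21933467 -1.5877981 ] [0.02475133 0.00838841 0.01389102]
```

View pics/sd3.png

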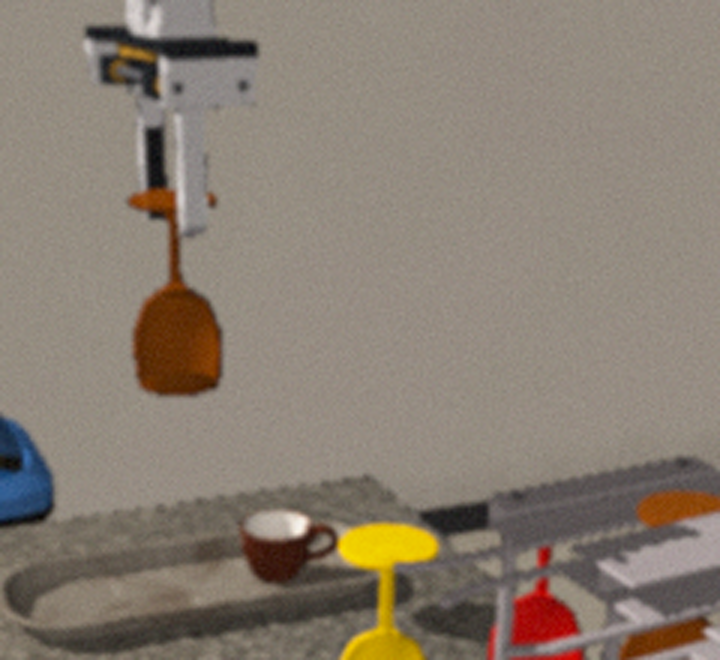

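The goblet hangs upright from the grip (foot at 172,200 in the crop), clear of everything. Carrying it across, high, to in front of the left prongs.

```bash
python3 -m inch '[{"linear":[-0.02,-0.1,0],"twist":0,"gripper":0.4},{"linear":[-0.05,-0.3,0],"twist":0,"gripper":0.4},{"linear":[-0.08,-0.53,0],"twist":0,"gripper":0.4},{"linear":[-0.1,-0.76,0],"twist":0,"gripper":0.4},{"linear":[-0.1,-1,0],"twist":0,"gripper":0.4}]'
python3 -m inch '[{"linear":[-0.02,-0.25,0],"twist":0,"gripper":0.4},{"linear":[-0.05,-0.5,0],"twist":0,"gripper":0.4},{"linear":[-0.08,-0.75,0],"twist":0,"gripper":0.4},{"linear":[-0.1,-1,0],"twist":0,"gripper":0.4}]'
python3 -m inch '[{"linear":[-0.02,-0.25,0],"twist":0,"gripper":0.4},{"linear":[-0.05,-0.5,0],"twist":0,"gripper":0.4},{"linear":[-0.08,-0.75,0],"twist":0,"gripper":0.4},{"linear":[-0.1,-1,0],"twist":0,"gripper":0.4}]'
python3 -m inch '[{"linear":[0,-0.25,0],"twist":0,"gripper":0.4},{"linear":[0,-0.5,0],"twist":0,"gripper":0.4},{"linear":[0,-0.75,0],"twist":0,"gripper":0.4},{"linear":[0,-1,0],"twist":0,"gripper":0.4},{"linear":[-0.02,-1,0],"twist":0,"gripper":0.4},{"linear":[-0.02,-1,0],"twist":0,"gripper":0.4}]'
python3 - <<'E'
from h import *
o=robot.get_obs();print(o["width"],o["tool_pos"],o["ee_rot"],o["wrist_force"])
s=robot.snapshot("scene");save(s,"sc4")
E
```

```text
time: 4.67
tool_pos: [0.494, 0.1776, 0.3333]
ee_rot: [-3.141, -0.004, -3.059]
wrist_force: [0.8, 0.0, -1.0]
width: 0.0671
time: 5.0
tool_pos: [0.4839, 0.0773, 0.3334]
ee_rot: [-3.141, -0.004, -3.06]
wrist_force: [0.7, -0.5, -1.2]
width: 0.0668
time: 5.33
tool_pos: [0.4737, -0.0225, 0.3335]
ee_rot: [3.141, -0.004, -3.06]
wrist_force: [0.4, 0.7, -2.3]
width: 0.0671
time: 5.83
tool_pos: [0.472, -0.122, 0.3334]
ee_rot: [3.14, -0.004, -3.063]
wrist_force: [0.2, -0.3, -2.2]
width: 0.067
0.06699858063633013 [ 0.4719611  -0.12197802  0.33340926] [ 3.13953567 -0.00389114 -3.06301633] [ 0.20172162 -0.29339751 -2.19540322]
```

View pics/sc4.png

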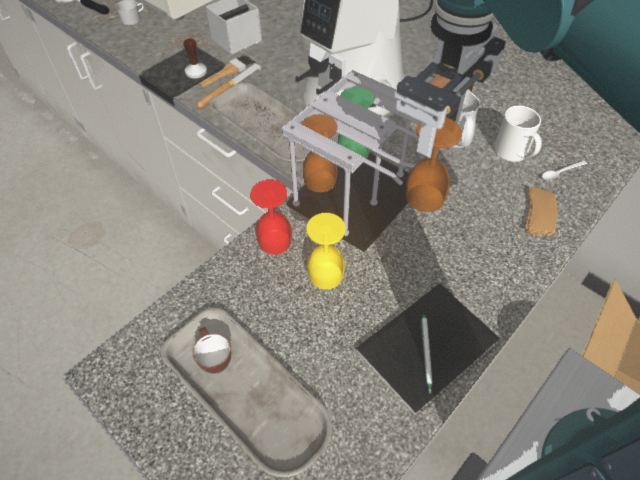

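Picture: the goblet hangs in front of the rack (foot near 438,135 in scene), tray left with only the cup. Descending in front of the prongs, aligned with the lane.

```bash
python3 -m inch '[{"linear":[0,-0.16,-0.1],"twist":0,"gripper":0.4},{"linear":[0,-0.16,-0.3],"twist":0,"gripper":0.4},{"linear":[0,-0.16,-0.55],"twist":0,"gripper":0.4},{"linear":[0,-0.16,-0.8],"twist":0,"gripper":0.4},{"linear":[0,-0.16,-1],"twist":0,"gripper":0.4},{"linear":[0,-0.16,-1],"twist":0,"gripper":0.4}]'
python3 -m inch '[{"linear":[0,0,-0.1],"twist":0,"gripper":0.4},{"linear":[0,0,-0.18],"twist":0,"gripper":0.4},{"linear":[0,0,-0.18],"twist":0,"gripper":0.4},{"linear":[0,0,-0.18],"twist":0,"gripper":0.4}]'
cat > see.py <<'E'
from h import *
import sys
n=sys.argv[1]
o=robot.get_obs();print(o["time"],o["width"],o["tool_pos"],o["ee_rot"],o["wrist_force"])
yaw=.082;R=np.array([[np.cos(yaw),-np.sin(yaw)],[np.sin(yaw),np.cos(yaw)]]);O=np.array([.6025,-.183])
print("rack xy",R.T@(o["tool_pos"][:2]-O))
s=robot.snapshot("scene");save(s,"sc"+n,(280,60,480,230),4)
s=robot.snapshot("side");save(s,"sd"+n,(300,170,540,370),3)
s=robot.snapshot("wrist");save(s,"w"+n)
E
python3 see.py 5
```

```text
time: 6.38
tool_pos: [0.4706, -0.1347, 0.2297]
ee_rot: [3.136, -0.009, -3.058]
wrist_force: [-1.0, -0.4, -3.1]
width: 0.0671
time: 6.72
tool_pos: [0.4735, -0.1368, 0.218]
ee_rot: [-3.141, 0.001, -3.06]
wrist_force: [0.0, 0.6, -1.5]
width: 0.0666
6.7167 0.06657024838761268 [ 0.47348918 -0.13682552  0.21804744] [-3.14135504e+00  6.69599892e-04 -3.05966197e+00] [ 0.04295797  0.56286057 -1.54817299]
rack xy [-0.12479526  0.05658636]
```

View pics/sc5.png

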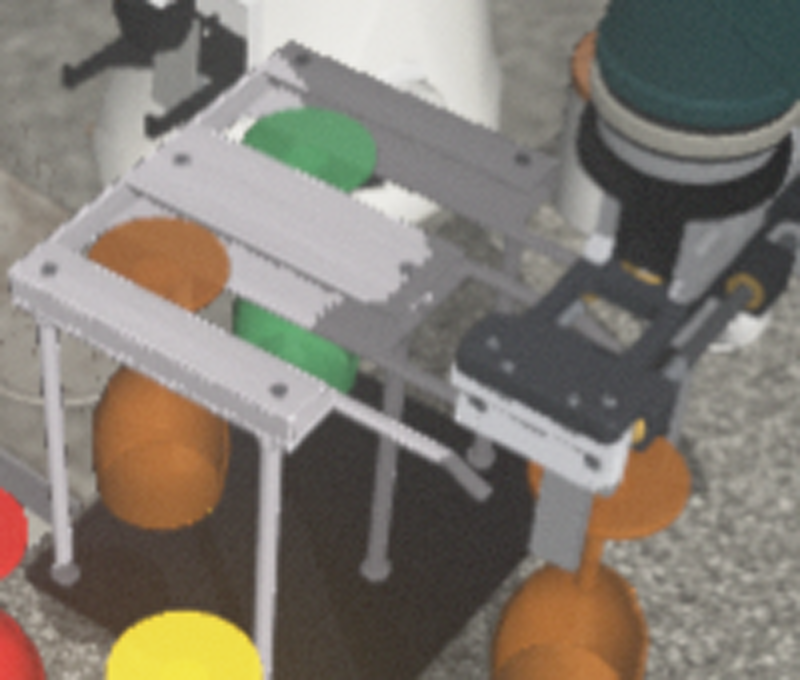

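View pics/sd5.png

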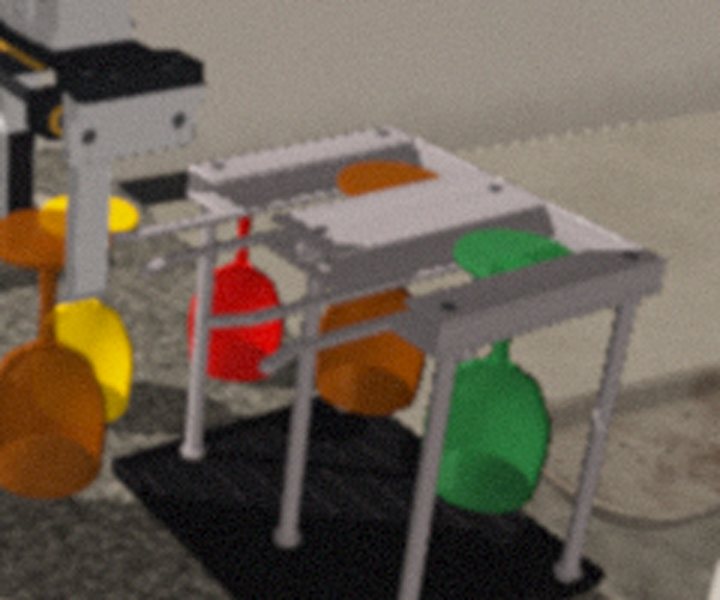

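View pics/w5.png

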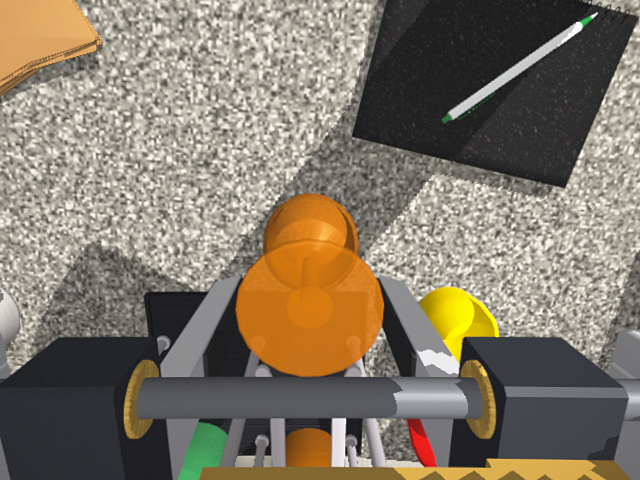

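```bash
python3 - <<'E'
from h import *
o=robot.get_obs();s=robot.snapshot("wrist");save(s,"w5c",(190,330,430,480),3)
yaw=.082;R=np.array([[np.cos(yaw),-np.sin(yaw)],[np.sin(yaw),np.cos(yaw)]]);O=np.array([.6025,-.183])
for u,v,z in((262,368,.2),(353,368,.2),(307.5,368,.2),(310,305,.218)):print(R.T@(atz(s,u,v,z,o)[:2]-O))
E
```

```text
[-0.08165453  0.03017073]
[-0.08161125  0.07834644]
[-0.08160918  0.05426213]
[-0.12641249  0.05563303]
```

View pics/w5c.png

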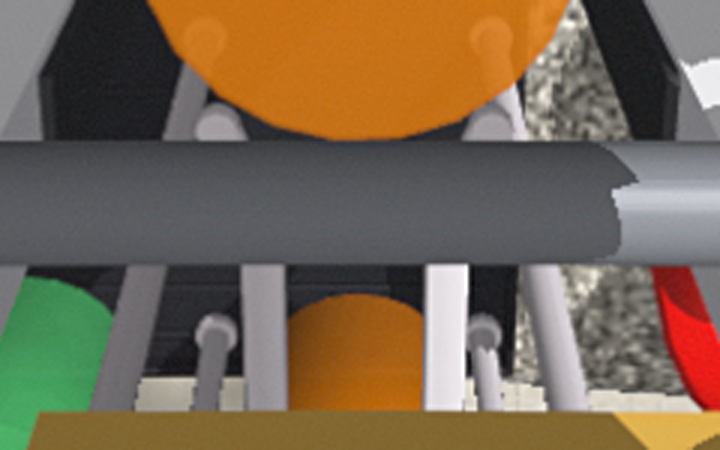

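The wrist crop shows the prong tips at (262,370) and (353,370), so the lane centre is at rack y=54 mm against the goblet's 55.6. I'll shift 1 mm and slide in above the prongs.

```bash
python3 -m inch '[{"linear":[0.08,0,0],"twist":0,"gripper":0.4},{"linear":[0.2,0.01,0],"twist":0,"gripper":0.4},{"linear":[0.32,0.02,0],"twist":0,"gripper":0.4},{"linear":[0.44,0.03,0],"twist":0,"gripper":0.4},{"linear":[0.56,0.04,0],"twist":0,"gripper":0.4},{"linear":[0.68,0.05,0],"twist":0,"gripper":0.4},{"linear":[0.78,0.06,0],"twist":0,"gripper":0.4},{"linear":[0.84,0.06,0],"twist":0,"gripper":0.4},{"linear":[0.84,0.06,0],"twist":0,"gripper":0.4}]'
python3 see.py 6
```

```text
time: 7.67
tool_pos: [0.5584, -0.1309, 0.2172]
ee_rot: [3.141, 0.0, -3.06]
wrist_force: [0.3, -0.2, -1.8]
width: 0.067
7.6667 0.06697681349537733 [ 0.55844092 -0.13092664  0.21715264] [ 3.14136861e+00  6.36550382e-05 -3.05958451e+00] [ 0.28311776 -0.24260155 -1.75976641]
rack xy [-0.03964581  0.05550719]
```

View pics/w6.png

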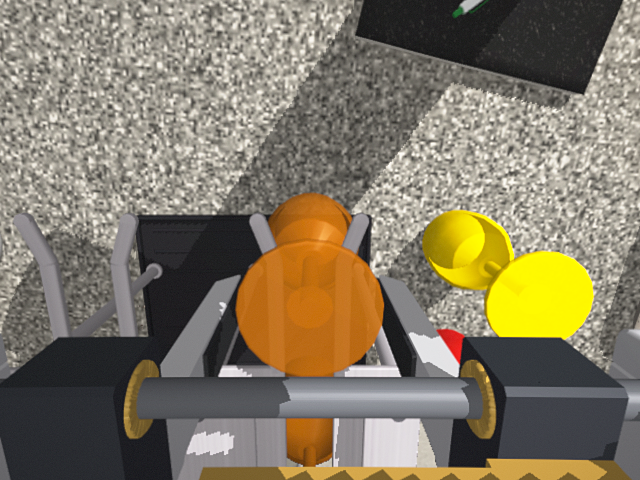

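View pics/sd6.png

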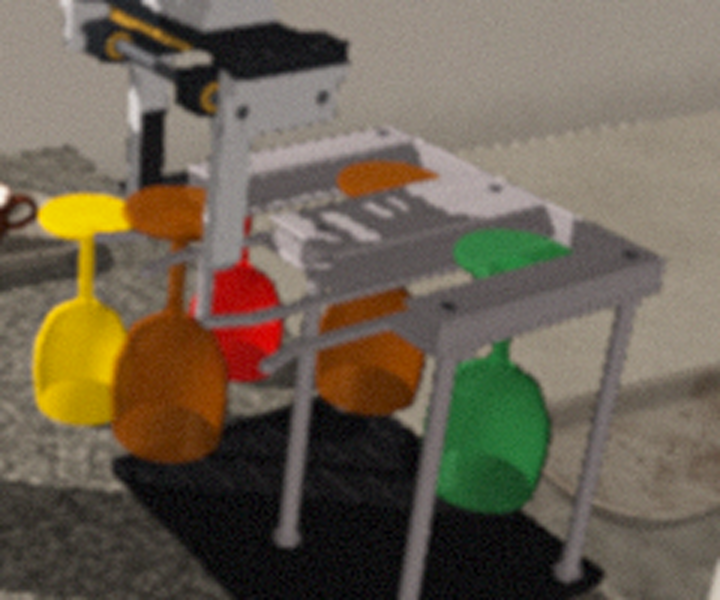

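Through the foot in the wrist view the prongs are at 281 and 341, with the stem midway at 310. Lowering gently.

```bash
python3 -m inch '[{"linear":[0,0,-0.03],"twist":0,"gripper":0.4},{"linear":[0,0,-0.06],"twist":0,"gripper":0.4},{"linear":[0,0,-0.08],"twist":0,"gripper":0.4},{"linear":[0,0,-0.08],"twist":0,"gripper":0.4}]'
python3 -m inch '[{"linear":[0,0,-0.02],"twist":0,"gripper":0.4},{"linear":[0,0,-0.02],"twist":0,"gripper":0.4}]'
python3 -m inch '[{"linear":[0,0,-0.01],"twist":0,"gripper":0.4},{"linear":[0,0,-0.01],"twist":0,"gripper":0.4}]'
```

```text
time: 8.15
tool_pos: [0.5566, -0.1309, 0.2087]
ee_rot: [3.141, -0.001, -3.06]
wrist_force: [-0.6, -0.3, -2.3]
width: 0.067
time: 8.32
tool_pos: [0.5571, -0.1309, 0.2071]
ee_rot: [3.141, -0.0, -3.06]
wrist_force: [0.3, 0.4, -1.0]
width: 0.0671
time: 8.48
tool_pos: [0.5572, -0.1309, 0.2064]
ee_rot: [3.141, -0.0, -3.06]
wrist_force: [-0.2, -0.0, -2.4]
width: 0.067
```

```bash
python3 -m inch '[{"linear":[0,0,-0.01],"twist":0,"gripper":0.4},{"linear":[0,0,-0.01],"twist":0,"gripper":0.4}]'
python3 - <<'E'
from h import *
s=robot.snapshot("side");save(s,"sd7",(320,190,420,290),6)
E
```

```text
time: 8.65
tool_pos: [0.5573, -0.131, 0.2054]
ee_rot: [3.141, -0.0, -3.06]
wrist_force: [0.3, -0.1, -2.5]
width: 0.0674
```

View pics/sd7.png

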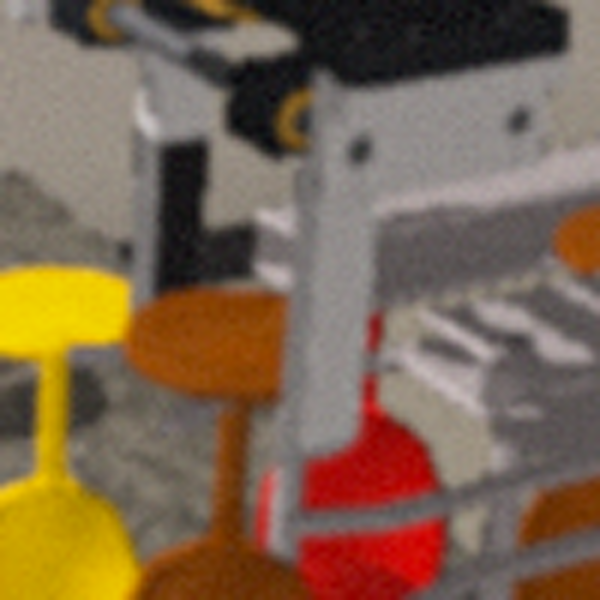

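```bash
python3 -m inch '[{"linear":[0,0,-0.01],"twist":0,"gripper":0.4},{"linear":[0,0,-0.01],"twist":0,"gripper":0.4},{"linear":[0,0,-0.01],"twist":0,"gripper":0.4}]'
python3 -m inch '[{"linear":[0,0,-0.01],"twist":0,"gripper":0.4},{"linear":[0,0,-0.01],"twist":0,"gripper":0.4},{"linear":[0,0,-0.01],"twist":0,"gripper":0.4}]'
```

```text
time: 8.95
tool_pos: [0.5574, -0.131, 0.205]
ee_rot: [-3.141, 0.001, -3.06]
wrist_force: [0.4, 0.0, 0.1]
width: 0.0669
time: 9.2
tool_pos: [0.5574, -0.131, 0.2049]
ee_rot: [-3.141, 0.001, -3.06]
wrist_force: [-2.4, 1.6, 5.9]
width: 0.0669
```

Contact is felt (+8 N). I ease off 1 mm and open.

```bash
python3 -m inch '[{"linear":[0,0,0.01],"twist":0,"gripper":0.4},{"linear":[0,0,0.01],"twist":0,"gripper":0.4},{"linear":[0,0,0.01],"twist":0,"gripper":0.75},{"linear":[0,0,0.01],"twist":0,"gripper":0.8},{"linear":[0,0,0.01],"twist":0,"gripper":1},{"linear":[0,0,0.01],"twist":0,"gripper":1},{"linear":[0,0,0.01],"twist":0,"gripper":1},{"linear":[0,0,0.01],"twist":0,"gripper":1}]'
python3 see.py 8
```

```text
time: 9.87
tool_pos: [0.5573, -0.131, 0.2042]
ee_rot: [3.141, -0.0, -3.06]
wrist_force: [0.0, -0.0, 0.5]
width: 0.0937
9.8667 0.09367168015282021 [ 0.55725052 -0.13098111  0.20419428] [ 3.14132111e+00 -3.73787312e-04 -3.06013607e+00] [ 0.00812545 -0.03289014  0.46367444]
rack xy [-0.04083666  0.0555504 ]
```

View pics/sd8.png

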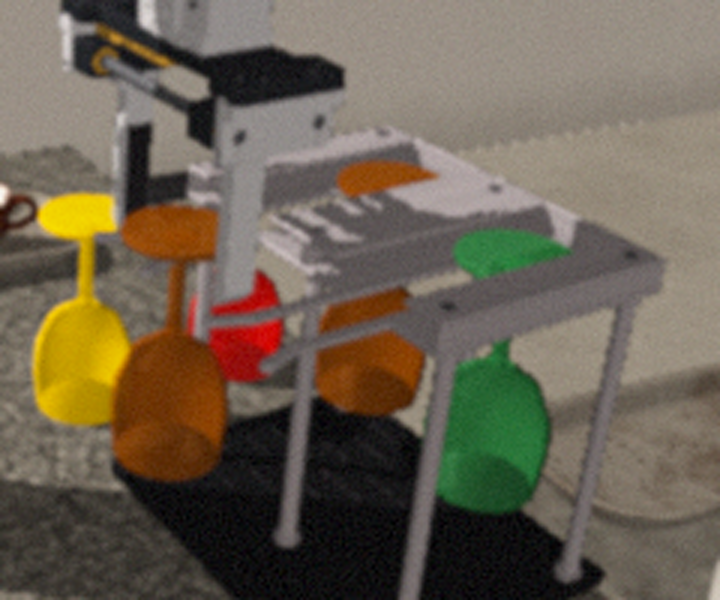

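View pics/w8.png

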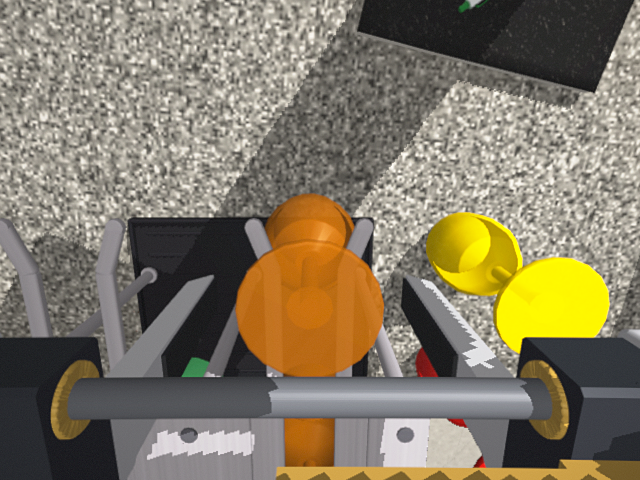

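The side view shows the goblet hanging free on the left prongs (foot at 172,230), and the fingers are clear of the foot on both sides. I'll lift straight up, back off and shut the fingers.

```bash
python3 -m inch '[{"linear":[0,0,0.1],"twist":0,"gripper":1},{"linear":[0,0,0.25],"twist":0,"gripper":1},{"linear":[0,0,0.45],"twist":0,"gripper":1},{"linear":[0,0,0.65],"twist":0,"gripper":1},{"linear":[0,0,0.65],"twist":0,"gripper":0},{"linear":[-0.3,-0.03,0.65],"twist":0,"gripper":0},{"linear":[-0.6,-0.06,0.65],"twist":0,"gripper":0},{"linear":[-0.65,-0.06,0.65],"twist":0,"gripper":0},{"linear":[-0.65,-0.06,0.65],"twist":0,"gripper":0},{"linear":[-0.65,-0.06,0.65],"twist":0,"gripper":0}]'
python3 see.py 9
```

```text
time: 10.85
tool_pos: [0.4926, -0.137, 0.2695]
ee_rot: [-3.142, 0.001, -3.06]
wrist_force: [-0.3, -0.6, -0.2]
width: 0.0576
10.85 0.05757606724054515 [ 0.49256963 -0.13696217  0.26949851] [-3.14157601e+00  1.08483236e-03 -3.06032569e+00] [-0.29277887 -0.58232446 -0.20796976]
rack xy [-0.10579012  0.05488732]
```

View pics/sd9.png

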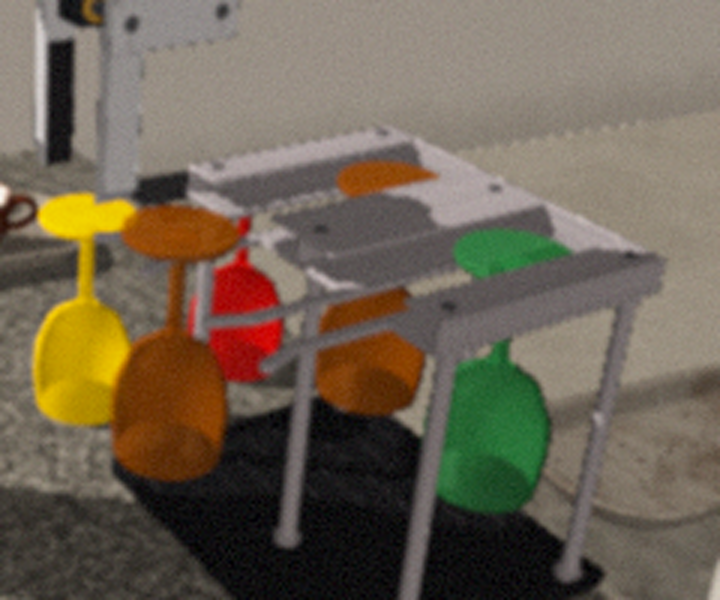

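View pics/w9.png

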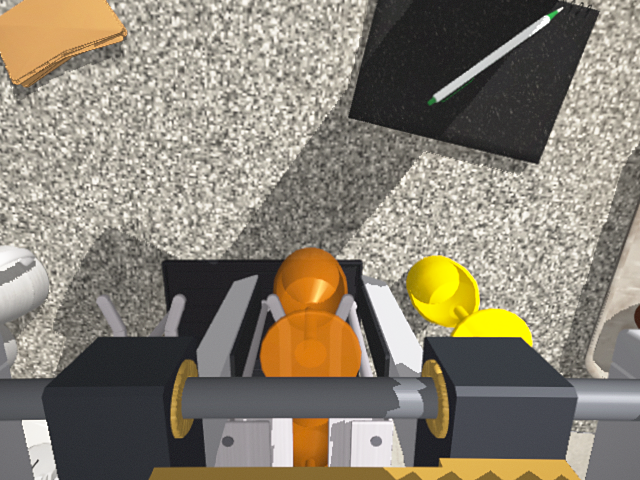

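View pics/sc9.png

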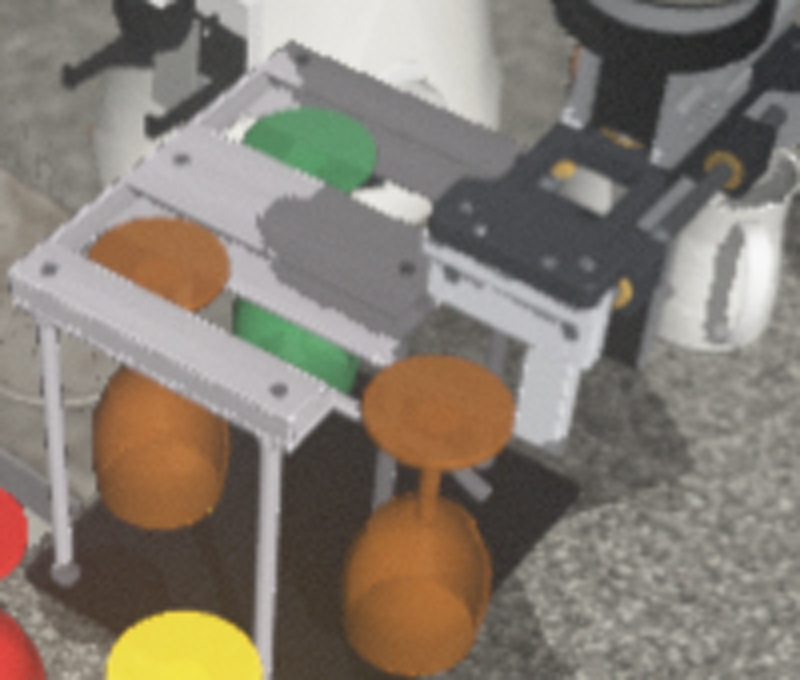

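The goblet hangs level at the mouth. Now finishing the closing and descending in front of the foot to fingertip height 202–203 mm.

```bash
python3 -m inch '[{"linear":[0,0,0],"twist":0,"gripper":0},{"linear":[0,0,0],"twist":0,"gripper":0},{"linear":[0,0,0],"twist":0,"gripper":0},{"linear":[0,0,0],"twist":0,"gripper":0},{"linear":[0,0,0],"twist":0,"gripper":0},{"linear":[0,0,-0.1],"twist":0,"gripper":0},{"linear":[0,0,-0.25],"twist":0,"gripper":0},{"linear":[0,0,-0.4],"twist":0,"gripper":0},{"linear":[0,0,-0.45],"twist":0,"gripper":0},{"linear":[0,0,-0.45],"twist":0,"gripper":0}]'
python3 see.py 10
```

```text
time: 11.83
tool_pos: [0.4912, -0.1366, 0.2221]
ee_rot: [3.14, -0.004, -3.06]
wrist_force: [0.3, 0.3, 0.1]
width: 0.0003
11.8333 0.00031020557315539795 [ 0.49122476 -0.13657743  0.22209393] [ 3.13955914 -0.00388161 -3.06016744] [0.32759213 0.31815074 0.12765541]
rack xy [-0.10709895  0.05538093]
```

View pics/sd10.png

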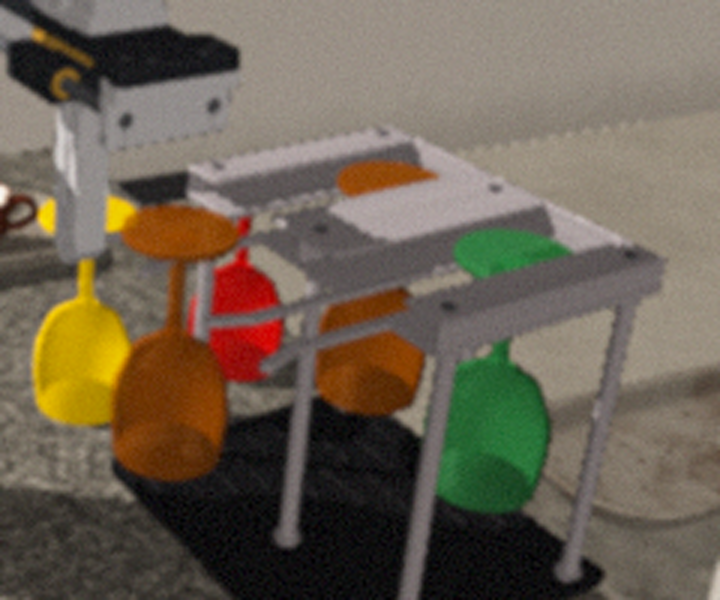

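View pics/w10.png

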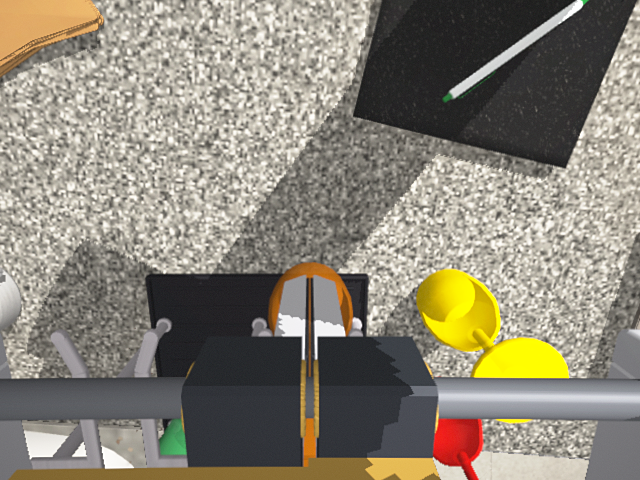

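```bash
python3 -m inch '[{"linear":[0,0,0.02],"twist":0,"gripper":0},{"linear":[0.06,0,0.02],"twist":0,"gripper":0},{"linear":[0.12,0.01,0.02],"twist":0,"gripper":0},{"linear":[0.17,0.01,0.02],"twist":0,"gripper":0},{"linear":[0.2,0.01,0.02],"twist":0,"gripper":0},{"linear":[0.2,0.01,0.02],"twist":0,"gripper":0},{"linear":[0.2,0.01,0.02],"twist":0,"gripper":0}]'
python3 see.py 11
```

```text
time: 12.57
tool_pos: [0.5125, -0.1359, 0.2262]
ee_rot: [3.141, -0.001, -3.06]
wrist_force: [-0.4, -0.1, -1.1]
width: 0.0003
12.5667 0.00028359114526154024 [ 0.51245917 -0.13592552  0.22621675] [ 3.14125067e+00 -6.39642435e-04 -3.05989280e+00] [-0.38755596 -0.07852703 -1.13805945]
rack xy [-0.08588249  0.05429139]
```

View pics/sd11.png

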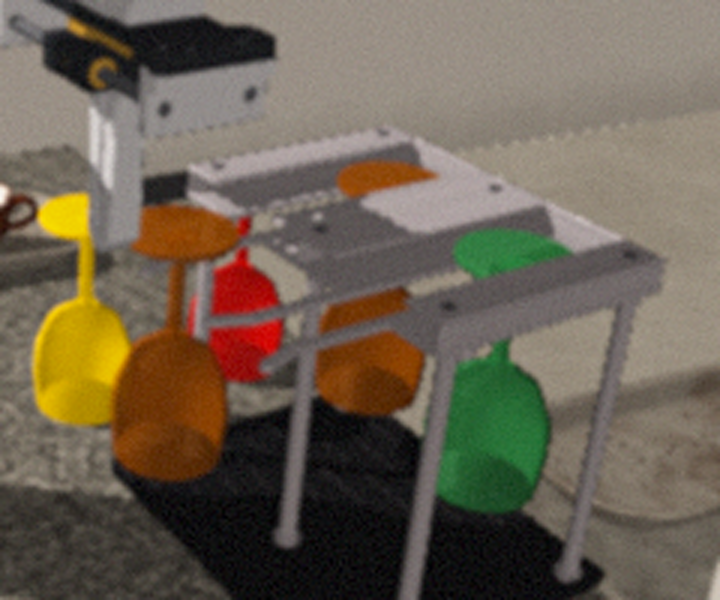

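View pics/sc11.png

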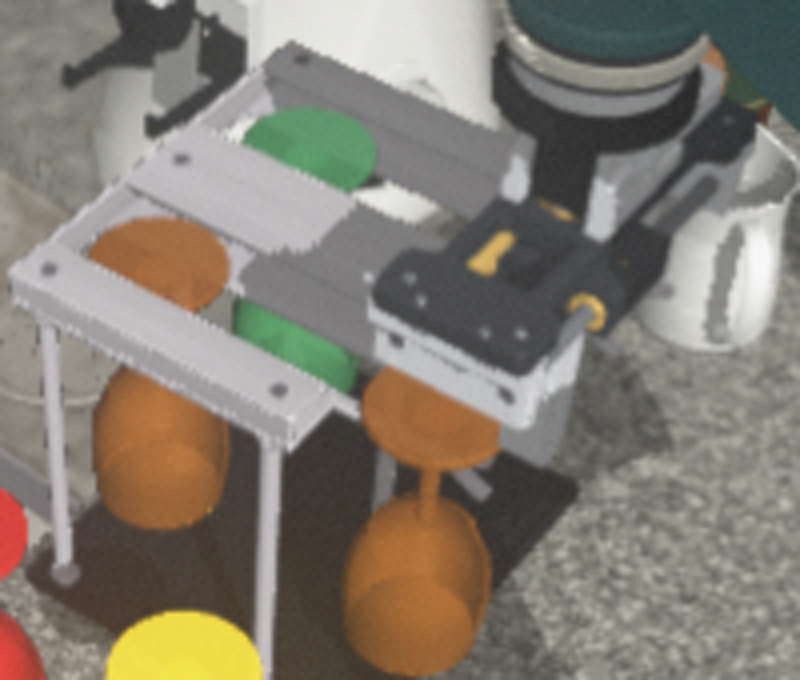

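Tip is at about 204 mm, just short of the foot. I lower it 2 mm and start a slow push.

```bash
python3 -m inch '[{"linear":[0,0,-0.02],"twist":0,"gripper":0},{"linear":[0,0,-0.02],"twist":0,"gripper":0},{"linear":[0.02,0,-0.02],"twist":0,"gripper":0},{"linear":[0.05,0,-0.02],"twist":0,"gripper":0},{"linear":[0.09,0.01,-0.02],"twist":0,"gripper":0},{"linear":[0.14,0.01,-0.02],"twist":0,"gripper":0},{"linear":[0.18,0.01,-0.02],"twist":0,"gripper":0},{"linear":[0.22,0.02,-0.02],"twist":0,"gripper":0},{"linear":[0.25,0.02,-0.02],"twist":0,"gripper":0},{"linear":[0.25,0.02,-0.02],"twist":0,"gripper":0}]'
python3 see.py 12
```

```text
time: 13.55
tool_pos: [0.5381, -0.1339, 0.2244]
ee_rot: [3.141, 0.0, -3.06]
wrist_force: [-0.3, 1.2, 0.2]
width: 0.0001
13.55 0.0001416540758365076 [ 0.53806886 -0.13386254  0.22437876] [ 3.14139603e+00  4.79480216e-04 -3.05969830e+00] [-0.32956847  1.18632175  0.22356836]
rack xy [-0.06018988  0.05424979]
```

View pics/sd12.png

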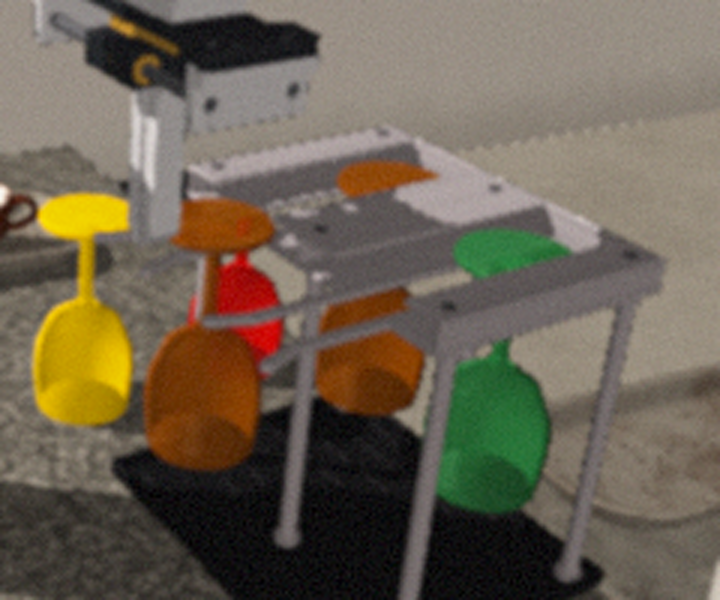

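View pics/sc12.png

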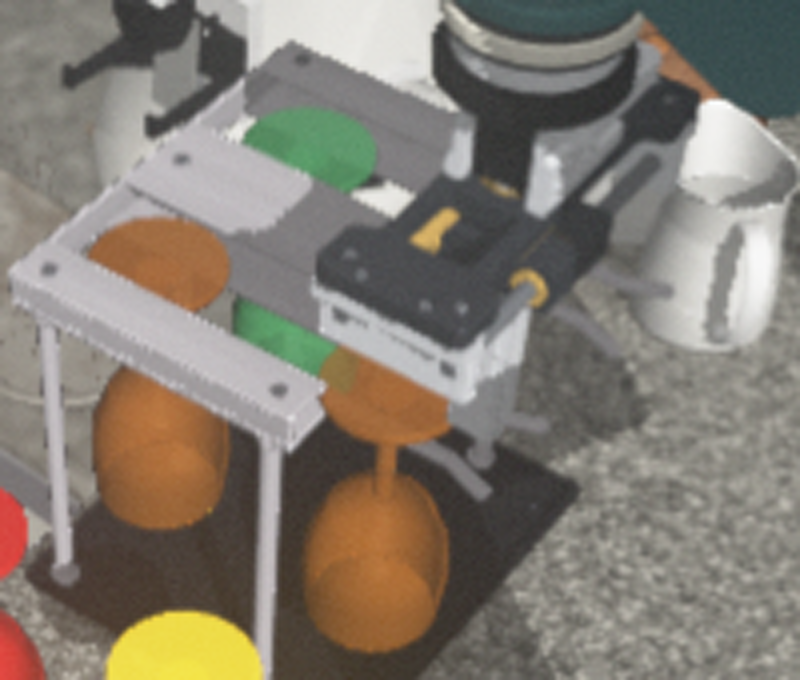

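The foot moved with the fingers and still hangs level (side crop foot at 222,222). Continuing.

```bash
python3 -m inch '[{"linear":[0.02,0,0],"twist":0,"gripper":0},{"linear":[0.06,0,0],"twist":0,"gripper":0},{"linear":[0.1,0.01,0],"twist":0,"gripper":0},{"linear":[0.14,0.01,0],"twist":0,"gripper":0},{"linear":[0.18,0.01,0],"twist":0,"gripper":0},{"linear":[0.22,0.02,0],"twist":0,"gripper":0},{"linear":[0.26,0.02,0],"twist":0,"gripper":0},{"linear":[0.3,0.02,0],"twist":0,"gripper":0},{"linear":[0.34,0.03,0],"twist":0,"gripper":0},{"linear":[0.36,0.03,0],"twist":0,"gripper":0}]'
python3 see.py 13
```

```text
time: 14.53
tool_pos: [0.5738, -0.1308, 0.2245]
ee_rot: [3.141, -0.0, -3.06]
wrist_force: [-2.8, -0.5, 2.3]
width: 0.0005
14.5333 0.0004599857111575985 [ 0.57376267 -0.13083496  0.22453599] [ 3.14143990e+00 -4.98047385e-05 -3.05989939e+00] [-2.78315331 -0.52774091  2.28511802]
rack xy [-0.02436803  0.05434358]
```

View pics/sd13.png

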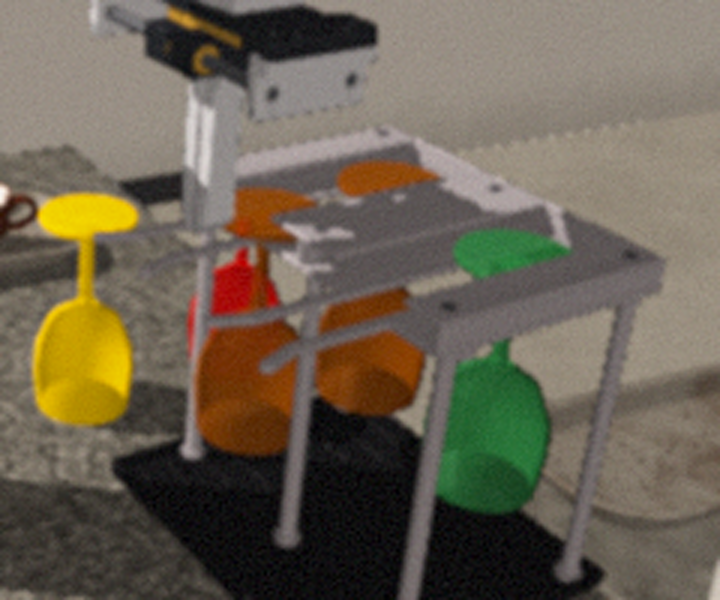

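View pics/sc13.png

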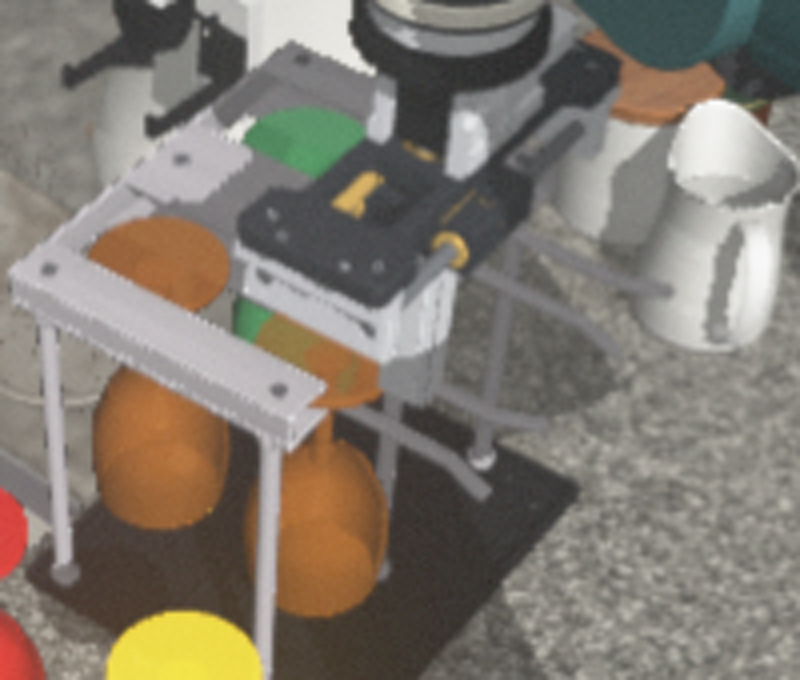

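```bash
cat > gap.py <<'E'
from h import *
import sys
s=robot.snapshot("scene")
yaw=.082;R=np.array([[np.cos(yaw),-np.sin(yaw)],[np.sin(yaw),np.cos(yaw)]]);O=np.array([.6025,-.183])
from scipy.spatial import ConvexHull
prof=[(0,33),(20,35),(40,36),(60,32)]  # rough bowl, mm
th=np.linspace(0,2*np.pi,60)
def outl(x):
    P=[]
    for z,r in prof:
        for a in th:
            q=O+R@[x+r/1e3*np.cos(a),.0548+r/1e3*np.sin(a)];P.append([*q,.057+z/1e3])
    q=(proj(s,P)-[280,60])*4+1.5
    return q[:,0].min(),q[:,0].max(),q[:,1].max()
for l,r in [tuple(map(float,a.split(","))) for a in sys.argv[1:]]:
    xs=np.arange(-.02,.13,.001)
    e=[np.mean(outl(x)[:2])-(l+r)/2 for x in xs]
    i=int(np.argmin(np.abs(e)));print("axis rack x mm",xs[i]*1e3,outl(xs[i]))
E
python3 gap.py 93,229 246,389
```

```text
axis rack x mm 115.00000000000011 (np.float64(89.90790521591884), np.float64(232.40676065503635), np.float64(531.0819546005368))
axis rack x mm 18.000000000000032 (np.float64(244.27936872584723), np.float64(392.2146657273877), np.float64(620.0997790232093))
```

Hung axis is at 115 mm and ours at 18 mm, so the gap is about 25 mm. I push 18 mm more, slowly, aiming for about 7 mm.

```bash
python3 -m inch '[{"linear":[0.02,0,0],"twist":0,"gripper":0},{"linear":[0.05,0,0],"twist":0,"gripper":0},{"linear":[0.08,0.01,0],"twist":0,"gripper":0},{"linear":[0.11,0.01,0],"twist":0,"gripper":0},{"linear":[0.14,0.01,0],"twist":0,"gripper":0},{"linear":[0.16,0.01,0],"twist":0,"gripper":0},{"linear":[0.18,0.01,0],"twist":0,"gripper":0},{"linear":[0.18,0.01,0],"twist":0,"gripper":0},{"linear":[0.18,0.01,0],"twist":0,"gripper":0}]'
python3 see.py 14
```

```text
time: 15.48
tool_pos: [0.5917, -0.1299, 0.2245]
ee_rot: [3.142, 0.001, -3.06]
wrist_force: [0.5, 0.2, -0.9]
width: 0.0006
15.4833 0.0006123060628285245 [ 0.59174207 -0.12993267  0.22450734] [ 3.14155772e+00  8.73302231e-04 -3.05994508e+00] [ 0.5290263   0.23861778 -0.91895402]
rack xy [-0.00637514  0.05377018]
```

View pics/sd14.png

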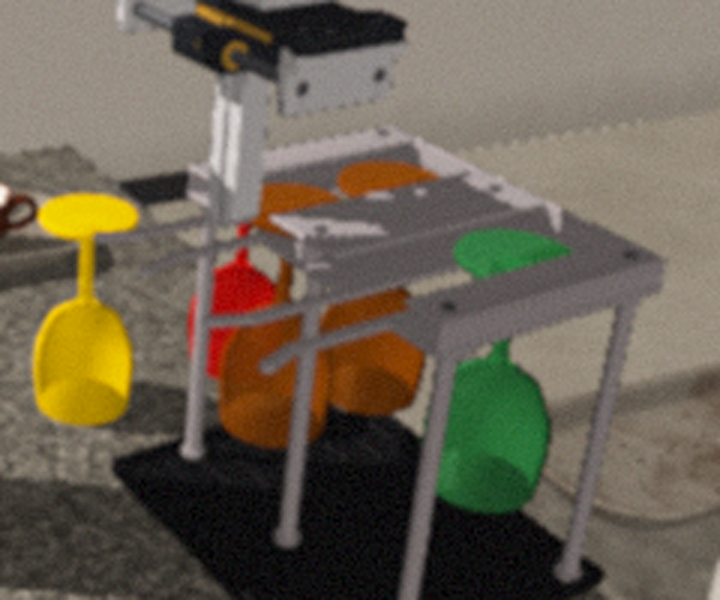

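View pics/sc14.png

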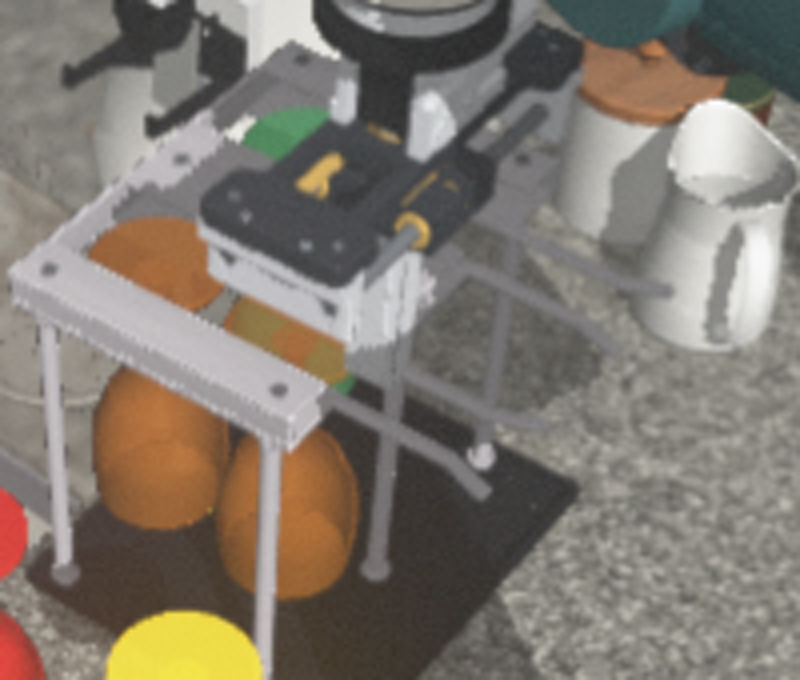

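Hung bowl unmoved at 93–229, new bowl now at 217–359. Backing straight off, then up and clear.

```bash
python3 gap.py 93,229 217,359
python3 -m inch '[{"linear":[-0.05,0,0],"twist":0,"gripper":0},{"linear":[-0.2,-0.02,0],"twist":0,"gripper":0},{"linear":[-0.4,-0.03,0.05],"twist":0,"gripper":0},{"linear":[-0.5,-0.04,0.25],"twist":0,"gripper":0},{"linear":[-0.6,-0.05,0.5],"twist":0,"gripper":0},{"linear":[-0.8,-0.06,0.8],"twist":0,"gripper":0},{"linear":[-1,-0.08,1],"twist":0,"gripper":0},{"linear":[-1,-0.08,1],"twist":0,"gripper":0},{"linear":[-1,-0.08,1],"twist":0,"gripper":0}]'
python3 see.py 15
```

```text
axis rack x mm 115.00000000000011 (np.float64(89.90790521591884), np.float64(232.40676065503635), np.float64(531.0819546005368))
axis rack x mm 36.00000000000004 (np.float64(214.80403340507746), np.float64(361.7125246106136), np.float64(603.1069220866913))
time: 16.43
tool_pos: [0.4912, -0.1382, 0.3267]
ee_rot: [-3.14, 0.005, -3.061]
wrist_force: [-0.2, 0.1, -1.2]
width: 0.0007
16.4333 0.0006532263975597928 [ 0.49124414 -0.13819114  0.32667037] [-3.13952537  0.00480926 -3.06076051] [-0.21859215  0.07092269 -1.15559591]
rack xy [-0.10721182  0.05377106]
```

View pics/sd15.png

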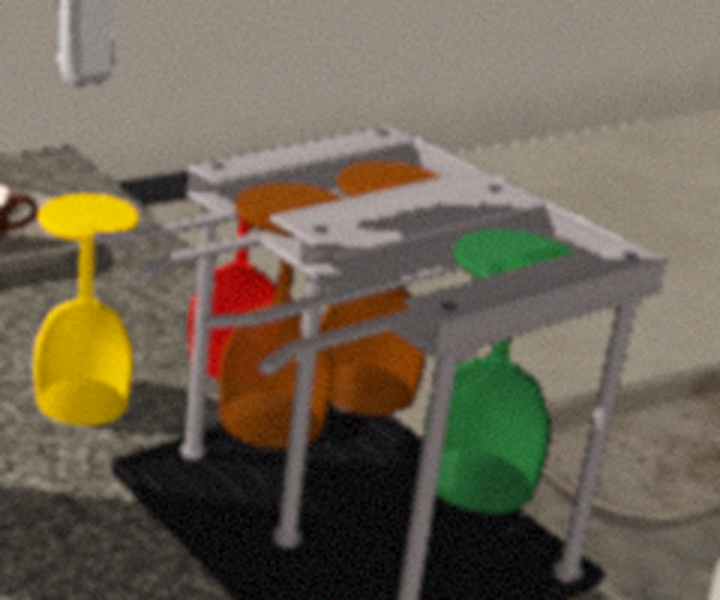

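View pics/sc15.png

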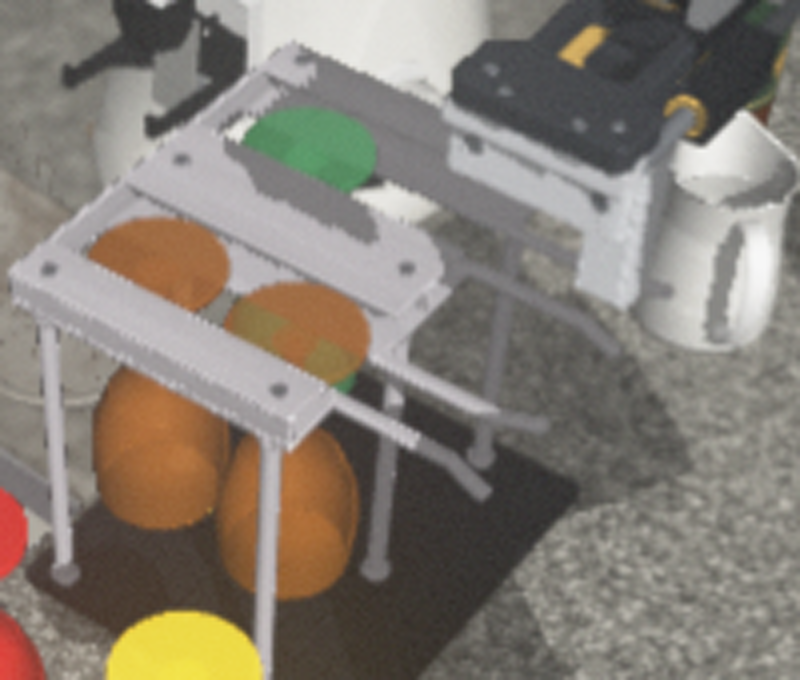

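Both goblets hang level in the left lane: bowl at 93–229 as before, ours at 217–359. The axes are about 79 mm apart, a gap of about 7 mm. Green is unmoved and the robot is clear, so I'm handing in.

```bash
python3 -c "
from bench import robot
o=robot.get_obs();print(o['time'],abs(o['qvel']).max());print(robot.close_job())"
```

```text
16.5833 0.015697476445878534
the job is handed in; nothing more can be done
None
```

The amber goblet from the tray now hangs by its foot in the left lane, just in front of the amber goblet already there. I gripped it by the foot and carried it upside down to the open front of the lane. I then slid the stem in between the prongs, set the foot down and let go. Last, I pushed it back along the channel with shut fingertips and withdrew.

- **Gap:** the last pictures put the two goblets' axes about 79 mm apart, a gap of about 7 mm, give or take 2 mm.
- **Rest of the scene:** in the last rack pictures both goblets hang level, and the hung amber and green goblets have not moved. The cup and the red and yellow goblets were not touched.
- **Robot:** it was clear and almost still when I handed in, at 16.6 s. The readings I took of the wrist force stayed below about 7 N.

No check failed. The camera estimates of position agreed to within about 2–4 mm, and a 1.3 mm sideways offset was corrected before entering the lane.

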